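# Set a strip panel against the fence and flip stop

### The arm

A 7-joint arm with a two-finger parallel gripper is mounted at the origin on the work surface. World frame = base frame: x ahead of the robot, y to its left, z up, the work surface at z = 0. Lengths are in m, angles in rad, forces in N, time in s.
With the tool pointing down it reaches from about 0.35 to 0.9 m from the base axis. Payload 19.9 kg.
Tool frame: the origin (TCP) lies between the finger pads; the fingertips stand 8 mm ahead of it and the grasp point (between the pads) lies 11 mm behind it; z points along the fingers, y is the line along which they close (so a half turn about z gives the same grasp; the last joint's range is limited). The gripper opens to 94 mm and grips with 3 to 60 N. Pads are 16 mm wide; open, the fingers measure 119 mm over their backs; the gripper's body (75 mm by 177 mm) begins 78 mm behind the grasp point.
Start: joints at [-1.175, 0.417, -0.01, 1.614, 0.005, 1.111, -0.053], TCP at [0.264, 0.566, 0.213] pointing down, gripper open.
Joint ranges: [-2.81, 2.81], [-0.39, 2.02], [-1.27, 1.25], [0.06, 2.57], [-1.19, 4.33], [0.19, 2], [-2.82, 2.82]. Speed limits (rad/s): [1.89, 1.89, 2.39, 2.39, 3.01, 3.01, 3.01].

### API

Orientations are given as a unit quaternion [w, x, y, z].
In Python, from bench import observe, grab_frame, camera_params, close_job gives the robot as it stands.
- The arm moves only by the tool apply_moves, never from a script. Its argument "moves" is text: rows parted by semicolons, each of 7 numbers parted by spaces: the opening, from 0 (shut) to 1 (fully open), then the shift along the tool's x, y, z in cm, then the turn, a rotation vector about the tool's x, y, z in degrees. A call has 1 to 10 rows; each row is the pose to reach, as a shift and turn from the pose commanded when the call began, along the tool's axes at that moment; what a row does not reach only later rows make up. A row lasts 1/10 s, in which the tool goes at most 50 mm and 8.59 degrees, less where a joint would pass 70% of its speed; a pose out of reach is approached as far as the arm can. A call with a gripper value outside its range is refused whole. The fingers move at their own pace and stop on an object; "squeeze" is the grip in N (left out, the last holds). Time passes only in rows, so rows that repeat a pose let the fingers close. It gives the time, the measured TCP pose, the force, the opening and the grip force at its end, in the units of the state.
- observe(): the state, without advancing time (a new reading comes with each control period).
- grab_frame(name): name is "scene" or "top" or "wrist"; returns the picture (480x640x3 uint8, red, green, blue); there is no depth.
- camera_params(name): a dict with "camera_matrix" (3x3 intrinsics, pixels), "D" ([k1, k2, p1, p2, k3] as OpenCV has them; the pictures are not rectified), "rvec" (rotation vector, rad) and "tvec" (3), from world to camera coordinates, as OpenCV has them. Camera axes: x right, y down, z forward; pixel columns grow to the right and rows downward; lengths in m; the calibration is good to about 2 mm. A picture is of the moment at which its call begins: read the wrist's pose just before it. camera_params takes no time and is no camera call; for the wrist camera it gives the pose at the moment of the call.
- close_job(): hands the job in; it is judged then, once.
The state is a dict: "time_s": time; "joints": joint angles; "qd": joint speeds; "effort": joint torques, N m; "eef_pos": TCP position; "tool_rot": TCP orientation; "contact_force": force on the tool from outside, world axes, zero at the start; "ft_torque": the same for the moment, N m; "width": opening from 0.0 (shut) to 1.0 (fully open); "grip_force": force on a finger pad.
Only numpy, scipy, OpenCV 4.12 (cv2) and the standard library are available. Lean on these libraries where they do the work, as an engineer would, in place of code of your own. Each camera call takes 0.05 s, during which the arm holds its last target. There are 200 camera calls.

### The job

Get the glued-up strip panel in place for drilling: with a fingertip tip the fence's flip stop forward until it hangs fully down in front of the fence, then push the panel back flat against the fence and slide it along to the left until its end meets the stop, so that it sits square in the corner with no gaps. Only push, gently, with the fingers: grip and lift nothing, keep the panel flat on the jig's bed, finish with the hand clear, and leave everything else on the bench where it is.

Things in the scene. Friction and masses are not known exactly. Their poses are not given: they have to be found in the camera images.
- jig: Jig fixed to the bench: grey bed 300 (x) by 620 (y), 18 mm thick, and along its far side an aluminium fence, a straight bar at local x 100 to 125 mm, its top 48 mm above the bench. A parked hold-down clamp (fixed, black knob, 82 mm tall) stands at local x -45 to 55, y 245 to 285. Origin: centre of the bed's underside; x towards the fence, y along it to the left, z up. Turned up to 12 degrees.
- fence (a point): Point on the fence's front (working) face, at the bed's top (18 mm above the bench), half-way along the fence. Axes as the jig's: x into the fence, y along it to the left, z up.
- stop: Saddle of the flip stop, clamped on the fence's top, left of the middle. Dark steel base, cheeks around the arm's pivot, and 38 mm to the left (+y) a black knob, its top 28 mm above the fence's top. Fixed. Origin: on the fence's top, 12.5 mm behind the fence's front face, mid-width of the arm; axes as the jig's. The arm's pivot axis runs along y, 12 mm above the origin.
- flip (a joint): Angle (rad) of the stop's arm, an aluminium L of 100 g, 24 mm wide: 0 = fully down, its plate in front of the fence, 3 mm off the bed; it grows as the arm swings up and back, to 1.95. It starts parked upright at 1.6 to 1.85, held by pivot friction (under 1 N at the arm's end moves it). Tipped towards the robot below about 1.2 it drops by its own weight and stays. Down, its right face is the stop.
- flip_tip (a point): Free lower front corner of the arm's plate, mid-width. Arm down: the plate spans 2 to 38 mm in front of the fence's face and 8 mm above to 39 mm below the pivot; this corner is 50 mm in front of and 39 mm below the pivot. Parked: it points to the robot, 23 to 38 mm in front of and 51 to 59 mm above the pivot; the arm's rear side is an edge 7 to 22 mm behind the pivot, 45 to 50 mm above it.
- corner (a point): Where the panel's far left lower corner belongs: in the plane of the fence's front face, at bed height, in the plane of the stop's right face when the arm is down. Axes as the jig's; it does not move with the arm.
- panel: The work: a flat panel of light and dark wood strips, 100 (x) by 220 (y) by 20 mm thick, 0.2 to 0.36 kg, loose on the bed, long side roughly along the fence (up to 0.2 rad askew), 8 to 82 mm short of it, right of the stop. A sideways push of 1 to 4 N slides it. Origin: centre of its underside; x towards the fence, y along its length to the left, z up.
- far_left (a point): Lower far (+x) left (+y) corner of the panel, the one that goes into the corner.
- far_right (a point): Lower far (+x) right (-y) corner of the panel.
- tape: Bystander: yellow tape measure on the front left part of the bed, 80 x 40 x 62 mm; origin centre of its underside.
- offcut: Bystander: wood block 45 x 55 x 20 mm on the front right corner of the bed; origin centre of its underside.
- square: Bystander: try square lying left of the jig, aluminium stock 110 mm, steel blade 190 mm, 24 mm tall; origin under the middle of its stock.
- glue: Bystander: glue bottle standing left of the jig, 62 mm across, about 190 mm tall; origin centre of its underside.
- hammer: Bystander: hammer lying right of the jig, about 250 mm long; origin under its middle.
- screwdriver: Bystander: screwdriver, 200 mm long, lying behind the fence; origin under its middle.
- drill: Bystander: cordless drill standing on its battery left of the jig, 220 mm tall; origin centre of its underside.
There are look-alikes about, which are no part of the job. What is shaped like the panel but yellow is not meant.

How it is judged:
By the outcome, as a careful person would: the job done as asked, in the order asked, and still so for the second after the job is handed in, with the robot touching nothing.
It also fails if it takes over 54 s, if anything falls off the work surface, if the arm or the gripper's body presses on something with over 40 N, if the wrist force passes 120 N, or if a joint passes its speed limit or range.

## Working session

There is one attempt and no reset: what is moved stays moved. The work goes in short steps, Python scripts to look and compute and a tool call to move; the robot and the scene stay as the last step left them, time stands still between calls to the robot, and variables do not carry over. Pictures are saved under pics/ and viewed, at most 12 in all, crops included, and the job is handed in when it is done.

Besides the shell and the picture viewer there is one more tool, called after "Emit:" in YAML: its name, and indented under it one key for each argument. apply_moves: Moves the arm, as the interface text tells. Its arguments: {"type":"object","properties":{"moves":{"type":"string"},"squeeze":{"type":"number"}},"required":["moves"]}

```bash
mkdir -p pics; ls; cat > h.py <<'E'
import numpy as np, cv2
from bench import observe, grab_frame, camera_params, close_job
def ray(p,uv):
    uv=np.array(uv,float).reshape(-1,1,2)
    n=cv2.undistortPoints(uv,np.array(p["camera_matrix"]),np.array(p["D"])).reshape(-1,2)
    R=cv2.Rodrigues(np.array(p["rvec"],float))[0];t=np.array(p["tvec"],float).reshape(3)
    d=np.c_[n,np.ones(len(n))]@R
    return -R.T@t,d
def onz(p,uv,z):
    c,d=ray(p,uv); return c+d*((z-c[2])/d[:,2])[:,None]
def proj(p,X):
    return cv2.projectPoints(np.array(X,float).reshape(-1,1,3),np.array(p["rvec"],float),np.array(p["tvec"],float),np.array(p["camera_matrix"]),np.array(p["D"]))[0].reshape(-1,2)
def save(name,im): cv2.imwrite("pics/"+name,im[:,:,::-1])
E
python3 - <<'E'
from h import *
for n in ["scene","top"]:
    im=grab_frame(n); np.save(n+"0.npy",im); save(n+"0.png",im)
    c,_=ray(camera_params(n),[0,0]); print(n,c)
print(observe())
E
```

```text
pics
scene [ 1.01951747 -0.31272924  1.02100394]
top [ 1.32089363e-01 -5.74350337e-04  1.79849008e+00]
{'time_s': 0.1, 'joints': array([-1.17549745,  0.41792851, -0.01030039,  1.61407656,  0.00467747,
        1.11069891, -0.05299973]), 'qd': array([-0.00049456, -0.00156965, -0.00061302, -0.00186025, -0.00156337,
       -0.00091939,  0.00054286]), 'effort': array([ 2.62223257e-04, -8.52565384e+01,  6.39638957e-01, -4.26693356e+01,
       -4.89408115e-02,  1.63655018e-02,  7.48600200e-05]), 'eef_pos': array([0.26427173, 0.56603167, 0.21289469]), 'tool_rot': array([-8.54414504e-05,  2.16669430e-01,  9.76244878e-01, -5.36915202e-04]), 'contact_force': array([-0.16718591,  0.56195131, -0.43712676]), 'ft_torque': array([-0.0124212 , -0.02794865,  0.04158883]), 'grip_force': 0.0, 'width': 0.9991926999916276}
```

View pics/top0.png

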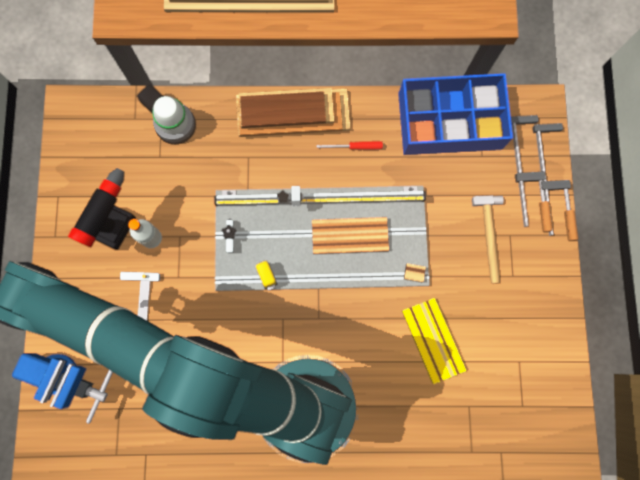

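View pics/scene0.png

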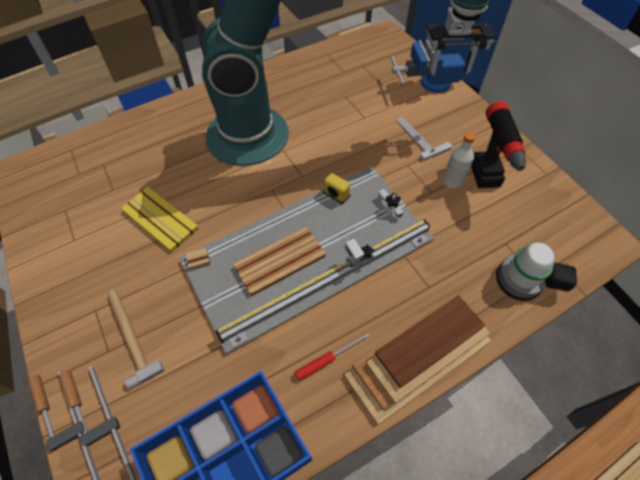

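The top view shows the jig bed at (215–428, 188–290), with the fence along row ~197, the stop at (290,195) and its knob at (282,197). There are three panel-like things: the strip panel on the bed (350,236), the yellow one (435,340) and the brown stack (290,110). The one on the bed is meant: it has light and dark wood strips, lies right of the stop and short of the fence. I'll confirm that in an enlarged crop.

```bash
python3 - <<'E'
from h import *
im=np.load("top0.npy"); a=cv2.resize(im[180:300,205:440],None,fx=3.4,fy=3.4,interpolation=cv2.INTER_CUBIC)
save("crop1.png",a)
p=camera_params("top")
hsv=cv2.cvtColor(im,cv2.COLOR_RGB2HSV)
# panel: saturated orange in bed region
m=((hsv[...,1]>70)&(hsv[...,0]<22)).astype(np.uint8)*255
roi=np.zeros_like(m);roi[208:262,300:400]=255;m&=roi
m=cv2.morphologyEx(m,cv2.MORPH_CLOSE,np.ones((5,5)))
c=max(cv2.findContours(m,0,cv2.CHAIN_APPROX_NONE)[0],key=cv2.contourArea)
r=cv2.minAreaRect(c);b=cv2.boxPoints(r);w=onz(p,b,0.038)
print(r,"\n",b,"\n",w, [np.linalg.norm(w[i]-w[i-1]) for i in range(4)])
# bed grey: low saturation
g=((hsv[...,1]<45)).astype(np.uint8)*255
roi=np.zeros_like(m);roi[175:305,205:440]=255;g&=roi
g=cv2.morphologyEx(g,cv2.MORPH_CLOSE,np.ones((25,25)))
g=cv2.morphologyEx(g,cv2.MORPH_OPEN,np.ones((9,9)))
c=max(cv2.findContours(g,0,cv2.CHAIN_APPROX_NONE)[0],key=cv2.contourArea)
r=cv2.minAreaRect(c);b=cv2.boxPoints(r);w=onz(p,b,0.018)
print(r,"\n",b,"\n",w, [np.linalg.norm(w[i]-w[i-1]) for i in range(4)])
E
```

```text
((350.1849365234375, 234.9931640625), (34.716941833496094, 76.68816375732422), 87.87889862060547) 
 [[311.22467 219.06577]
 [387.8603  216.22742]
 [389.1452  250.92056]
 [312.50958 253.75891]] 
 [[ 0.53199318 -0.01467005  0.038     ]
 [ 0.53971824 -0.23910342  0.038     ]
 [ 0.43663484 -0.23990016  0.038     ]
 [ 0.42908125 -0.01788836  0.038     ]] [np.float64(0.1029622397018281), np.float64(0.2245662781127326), np.float64(0.10308647704568745), np.float64(0.22214026396478473)]
((320.877685546875, 237.48208618164062), (100.43868255615234, 212.2855224609375), 88.55587005615234) 
 [[213.503   189.95374]
 [425.7211  184.60367]
 [428.25238 285.01044]
 [216.03427 290.3605 ]] 
 [[ 0.62622014  0.27568844  0.018     ]
 [ 0.64080342 -0.35745927  0.018     ]
 [ 0.33958081 -0.3527343   0.018     ]
 [ 0.32648975  0.26086592  0.018     ]] [np.float64(0.30009666590946804), np.float64(0.6333156316439476), np.float64(0.3012596710276659), np.float64(0.6137398556170376)]
```

View pics/crop1.png

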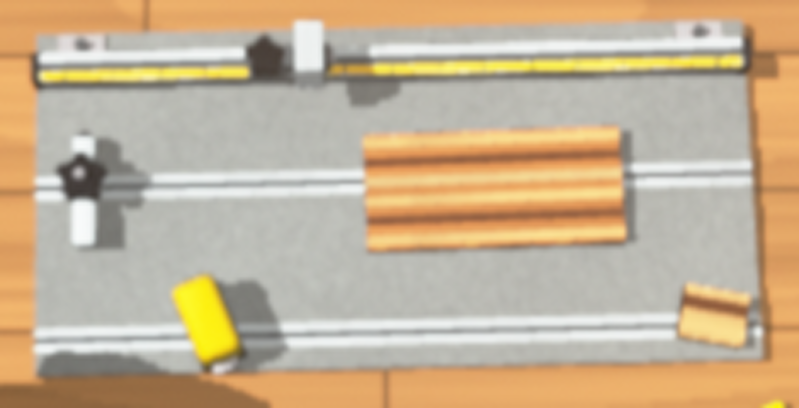

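The crop confirms it: light and dark wood strips at top-image (350,236), measuring 103×222 mm at z=38 mm against the given 100×220. The yellow one and the brown stack lie off the jig. Next I'll get a closer wrist view of the stop.

```bash
cat >> h.py <<'E'
from scipy.spatial.transform import Rotation as Ro
def toolR(o):
    q=o["tool_rot"]; return Ro.from_quat([q[1],q[2],q[3],q[0]])
def plan(o,target,ydeg):
    """shift (cm) in tool axes and tool turn (deg) to target TCP, tool down, tool y at heading ydeg"""
    R=toolR(o); a=np.radians(ydeg); y=np.array([np.cos(a),np.sin(a),0]); z=np.array([0,0,-1.]); x=np.cross(y,z)
    Rt=Ro.from_matrix(np.c_[x,y,z]); 
    return R.inv().apply(np.array(target)-o["eef_pos"])*100, np.degrees((R.inv()*Rt).as_rotvec())
E
python3 - <<'E'
from h import *
o=observe(); p=camera_params("wrist"); c,d=ray(p,[320,240]); print(toolR(o).inv().apply(c-o["eef_pos"]), toolR(o).inv().apply(d[0]), p["camera_matrix"][0])
print(plan(o,[0.48,0.05,0.33],91.26))
E
```

```text
[ 0.06744318 -0.00034847 -0.17065201] [-0.23348073  0.0073483   0.97236153] [368.49841534   0.         317.32106122]
(array([-41.37855607, -37.64448839, -11.66695615]), array([-6.19565422e-02, -1.05591429e-02, -2.62869763e+01]))
```

Emit:
apply_moves:
  moves: "0 0 0 -6 0 0 0; 0 0 0 -11.7 0 0 0; 0 -4 -4 -11.7 0 0 -5; 0 -8 -7 -11.7 0 0 -10; 0 -12 -11 -11.7 0 0 -18; 0 -16 -14 -11.7 0 0 -26.3; 0 -20 -18 -11.7 0 0 -26.3; 0 -24 -22 -11.7 0 0 -26.3; 0 -28 -25 -11.7 0 0 -26.3; 0 -32 -29 -11.7 0 0 -26.3"

```text
time_s: 1.1
eef_pos: [0.4173, 0.2028, 0.3304]
tool_rot: [-0.0, -0.011, 1.0, 0.0]
contact_force: [0.4, 0.9, -0.7]
width: 0.183
grip_force: 0.0
```

Emit:
apply_moves:
  moves: "0 -2 -3 0 0 0 0; 0 -4 -6 0 0 0 0; 0 -5.2 -11.9 0 0 0 0; 0 -5.2 -11.9 0 0 0 0; 0 -5.2 -11.9 0 0 0 0"

```text
time_s: 1.6
eef_pos: [0.4717, 0.0855, 0.3304]
tool_rot: [-0.0, -0.01, 1.0, -0.0]
contact_force: [-0.2, 0.6, -0.2]
width: 0.007
grip_force: 0.0
```

```bash
python3 - <<'E'
from h import *
o=observe(); p=camera_params("wrist"); im=grab_frame("wrist"); np.save("w1.npy",im); np.save("w1p.npy",p,allow_pickle=True); save("w1.png",im)
print(o["eef_pos"],o["tool_rot"],o["time_s"],o["contact_force"])
E
```

```text
[0.47171262 0.0854818  0.33036921] [-1.09304631e-04 -9.50656192e-03  9.99954800e-01 -1.08894410e-04] 1.6 [-0.18440639  0.5831547  -0.22348811]
```

View pics/w1.png

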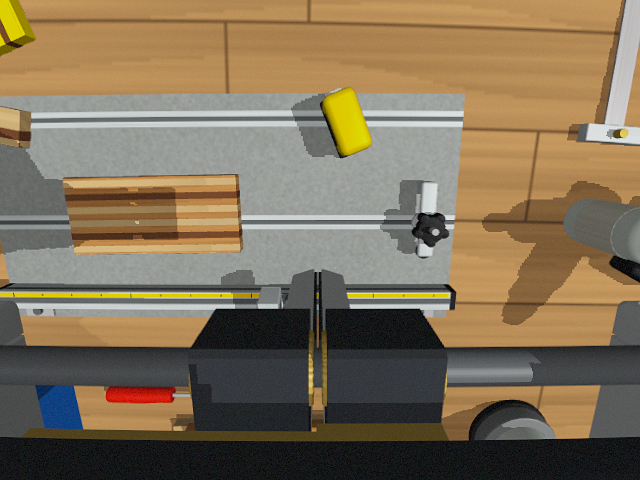

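The wrist view (up is towards the robot, left is −y) shows the panel at (65–241, 177–252), the stop arm at (270,297), and the fence's yellow scale along row ~295, partly hidden by the fingers. I'll move forward to clear the occlusion.

Emit:
apply_moves:
  moves: "0 -4 -2 0 0 0 0; 0 -8 -4 0 0 0 0; 0 -11 -6 0 0 0 0; 0 -11 -6 0 0 0 0"

```text
time_s: 2.05
eef_pos: [0.585, 0.0289, 0.3291]
tool_rot: [-0.001, -0.011, 1.0, -0.001]
contact_force: [-0.7, 0.0, -0.4]
width: 0.006
grip_force: 0.0
```

```bash
python3 - <<'E'
from h import *
o=observe(); p=camera_params("wrist"); im=grab_frame("wrist"); np.save("w2.npy",im); np.save("w2p.npy",p,allow_pickle=True)
save("w2.png",cv2.resize(im[100:320,180:500],None,fx=2.5,fy=2.5,interpolation=cv2.INTER_CUBIC))
print(o["eef_pos"],o["time_s"])
E
```

```text
[0.58495972 0.02885893 0.32913695] 2.05
```

View pics/w2.png

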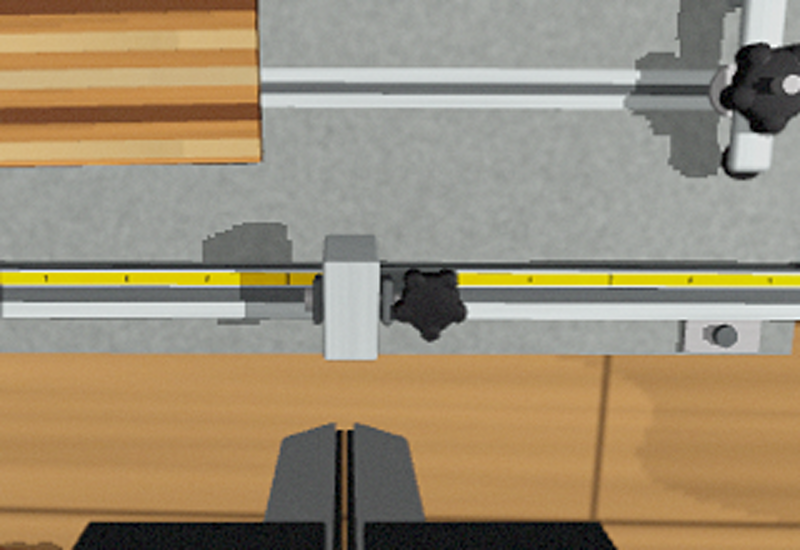

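The view shows the fence's front edge at crop row ~266 and the arm at crop (325–379, 237–358). Its right edge is at crop x≈325, and the knob is at (432,304). The panel's far left corner is at crop (261,162).

```bash
python3 - <<'E'
from h import *
p=np.load("w2p.npy",allow_pickle=True).item(); f=lambda *c:[[180+x/2.5,100+y/2.5] for x,y in c]
im=np.load("w2.npy"); hsv=cv2.cvtColor(im,cv2.COLOR_RGB2HSV)
# yellow scale row/line on fence top
m=(hsv[...,0]>22)&(hsv[...,0]<35)&(hsv[...,1]>150); m[:195]=0; m[230:]=0
v,u=np.nonzero(m); X=onz(p,np.c_[u,v],0.048); k=np.polyfit(X[:,1],X[:,0],1); print("scale yaw",-np.arctan(k[0]),k, X[:,1].min(),X[:,1].max())
print("fence top front edge",onz(p,f((0,270),(200,268),(600,266),(790,264)),0.048))
print("arm front top edge z.115",onz(p,f((325,262),(379,262)),0.115))
print("arm front low edge z.105",onz(p,f((325,237),(379,237)),0.105))
print("arm rear top z.108",onz(p,f((325,358),(379,358)),0.108))
print("knob z.076",onz(p,f((432,304)),0.076))
print("panel corner",onz(p,f((261,162)),0.038))
print("bed back edge",onz(p,f((200,352),(600,354)),0.018))
print("tips",proj(p,[[0.585,0.029,0.321]]))
E
```

```text
scale yaw 0.01852351081160356 [-0.01852563  0.58908833] -0.33826704383157624 0.2590345945144292
fence top front edge [[ 0.58828239 -0.14235608  0.048     ]
 [ 0.5852712  -0.04285401  0.048     ]
 [ 0.57995241  0.15482117  0.048     ]
 [ 0.57672381  0.24948626  0.048     ]]
arm front top edge z.115 [[0.57158664 0.02012976 0.115     ]
 [0.57109699 0.04280344 0.115     ]]
arm front low edge z.105 [[0.56222432 0.01976198 0.105     ]
 [0.5617258  0.04288148 0.105     ]]
arm rear top z.108 [[0.61485651 0.02070578 0.108     ]
 [0.61434252 0.04436383 0.108     ]]
knob z.076 [[0.59571012 0.06974045 0.076     ]]
panel corner [[ 0.53356735 -0.01363412  0.038     ]]
bed back edge [[ 0.63533375 -0.04817971  0.018     ]
 [ 0.63176259  0.16737765  0.018     ]]
tips [[318.37450631 286.76965546]]
```

Emit:
apply_moves:
  moves: "0 -4 0.2 0 0 0 0; 0 -7 0.2 0 0 0 0; 0 -7 0.2 5 0 0 0; 0 -7 0.2 10 0 0 0; 0 -7 0.2 15 0 0 0; 0 -7 0.2 19 0 0 0; 0 -7 0.2 22 0 0 0; 0 -7 0.2 23.1 0 0 0; 0 -7 0.2 23.1 0 0 0"

```text
time_s: 3.0
eef_pos: [0.652, 0.0347, 0.0988]
tool_rot: [-0.001, -0.012, 1.0, 0.0]
contact_force: [0.1, -0.4, 0.2]
width: 0.004
grip_force: 0.0
```

Emit:
apply_moves:
  moves: "0 1 0 0 0 0 0; 0 2 0 0 0 0 0; 0 2.7 0 0 0 0 0; 0 3.4 0 0 0 0 0; 0 4 0 0 0 0 0; 0 4.7 0 0 0 0 0; 0 5.4 0 0 0 0 0; 0 6 0 0 0 0 0; 0 6 0 0 0 0 0"

```text
time_s: 3.9
eef_pos: [0.5921, 0.0317, 0.0995]
tool_rot: [-0.0, -0.011, 1.0, 0.0]
contact_force: [0.6, -0.2, -0.6]
width: 0.01
grip_force: 0.0
```

Emit:
apply_moves:
  moves: "0 0.7 0 0 0 0 0; 0 1.4 0 0 0 0 0; 0 2 0 0 0 0 0; 0 2.5 0 0 0 0 0; 0 2.5 0 0 0 0 0; 0 2.5 0 -4 0 0 0; 0 2.5 0 -9 0 0 0; 0 1 0 -14 0 0 0; 0 0 0 -19 0 0 0; 0 0 0 -19 0 0 0"

```text
time_s: 4.9
eef_pos: [0.5958, 0.0316, 0.2956]
tool_rot: [0.004, -0.011, 1.0, 0.0]
contact_force: [0.5, -1.0, -1.0]
width: 0.005
grip_force: 0.0
```

```bash
python3 - <<'E'
from h import *
o=observe(); p=camera_params("wrist"); im=grab_frame("wrist"); np.save("w3.npy",im); np.save("w3p.npy",p,allow_pickle=True)
save("w3.png",cv2.resize(im[60:320,160:480],None,fx=2.3,fy=2.3,interpolation=cv2.INTER_CUBIC))
print(o["eef_pos"],o["time_s"])
E
```

```text
[0.59577569 0.03163573 0.29563961] 4.9
```

View pics/w3.png

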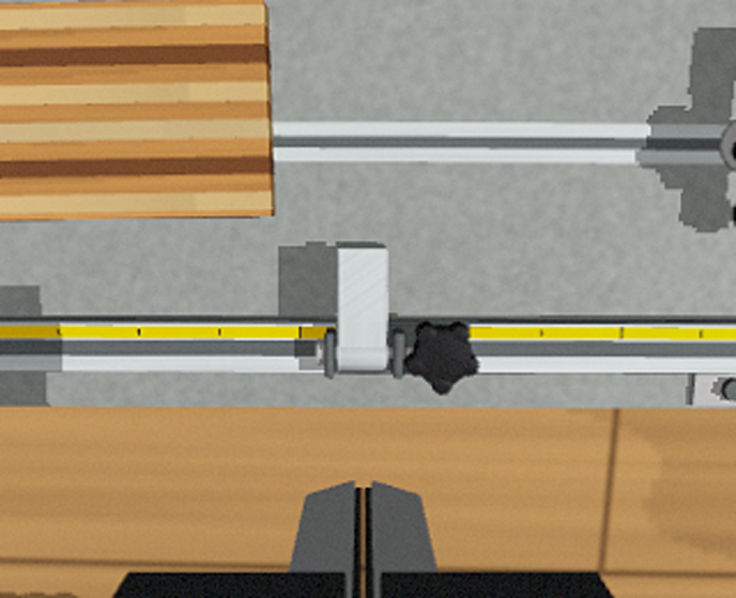

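The arm has dropped: its plate now shows in front of the fence at crop (338–387, 248–372), and the panel's far left corner is at (273,216). I'll check that it is fully down and measure.

```bash
python3 - <<'E'
from h import *
p=np.load("w3p.npy",allow_pickle=True).item(); f=lambda *c:[[160+x/2.3,60+y/2.3] for x,y in c]
print("plate front top z.068",onz(p,f((338,248),(387,248)),0.068), "rear",onz(p,f((338,365),(388,365)),0.068))
print("fence edge",onz(p,f((100,323),(600,320)),0.048))
print("panel corner",onz(p,f((273,215)),0.038))
o=observe()
print(plan(o,[0.40,-0.127,0.20],91.2))
E
```

```text
plate front top z.068 [[0.54712729 0.01936355 0.068     ]
 [0.54662642 0.04197082 0.068     ]] rear [[0.60199461 0.0202169  0.068     ]
 [0.60146963 0.04404938 0.068     ]]
fence edge [[ 0.58714865 -0.09861415  0.048     ]
 [ 0.58020825  0.14917111  0.048     ]]
panel corner [[ 0.5333644  -0.01363317  0.038     ]]
(array([ 19.85788575, -15.44094075,   9.16728956]), array([0.03731579, 0.30966632, 0.0691421 ]))
```

The arm is fully down: the plate front is at x≈0.547 against an expected 0.546, with its right face at y≈0.020. Next I'll go to the panel's near side with the fingers open.

Emit:
apply_moves:
  moves: "1 4 -3 2 0 0 0; 1 8 -6 4 0 0 0; 1 12 -9 6 0 0 0; 1 16 -12 8 0 0 0; 1 19.9 -15.5 9.2 0 0 0; 1 19.9 -15.5 14 0 0 0; 1 19.9 -15.5 19 0 0 0; 1 19.9 -15.5 23 0 0 0; 1 19.9 -15.5 25.5 0 0 0; 1 19.9 -15.5 26.2 0 0 0"

```text
time_s: 5.95
eef_pos: [0.3948, -0.1275, 0.0255]
tool_rot: [-0.003, -0.011, 1.0, 0.0]
contact_force: [-43.8, 11.6, 165.6]
width: 0.791
grip_force: 82.8
```

Emit:
apply_moves:
  moves: "1 0 0 0 0 0 0; 1 0 0 0 0 0 0"

```text
time_s: 6.15
eef_pos: [0.397, -0.1278, 0.0276]
tool_rot: [-0.0, -0.011, 1.0, -0.0]
contact_force: [0.6, -0.1, -0.1]
width: 0.982
grip_force: 0.0
```

The descent overshot and the fingertips knocked the bed, with a 165 N reading. From here I'll move slowly. First I'll raise 6 mm, then push gently.

Emit:
apply_moves:
  moves: "1 0 0 -0.3 0 0 0; 1 0 0 -0.6 0 0 0; 1 -0.5 0 -0.6 0 0 0; 1 -1 0 -0.6 0 0 0; 1 -1.5 0 -0.6 0 0 0; 1 -2 0 -0.6 0 0 0; 1 -2.5 0 -0.6 0 0 0; 1 -3 0 -0.6 0 0 0; 1 -3.5 0 -0.6 0 0 0; 1 -4 0 -0.6 0 0 0"

```text
time_s: 7.15
eef_pos: [0.4369, -0.1267, 0.0333]
tool_rot: [-0.001, -0.011, 1.0, 0.0]
contact_force: [-6.1, 0.9, 4.8]
width: 0.996
grip_force: 2.7
```

Emit:
apply_moves:
  moves: "1 -0.5 0 0 0 0 0; 1 -1 0 0 0 0 0; 1 -1.5 0 0 0 0 0; 1 -2 0 0 0 0 0; 1 -2.3 0 0 0 0 0; 1 -2.6 0 0 0 0 0; 1 -2.6 0 0 0 0 0"

```text
time_s: 7.85
eef_pos: [0.4637, -0.1263, 0.0335]
tool_rot: [0.0, -0.011, 1.0, -0.0]
contact_force: [1.0, -0.2, -0.3]
width: 0.999
grip_force: 0.0
```

```bash
python3 - <<'E'
from h import *
im=grab_frame("top"); np.save("top1.npy",im)
w=grab_frame("wrist"); np.save("w4.npy",w); np.save("w4p.npy",camera_params("wrist"),allow_pickle=True); o=observe(); print(o["eef_pos"],o["contact_force"],o["time_s"])
save("w4.png",np.vstack([cv2.resize(im[180:300,205:440],(640,327)),cv2.resize(w[:,:],(360,270))[:, :].repeat(1,0) if 0 else w[120:380]]))
E
```

```text
[ 0.46364101 -0.12625205  0.03357704] [-0.33336452 -0.1826423   0.17176955] 7.95
```

View pics/w4.png

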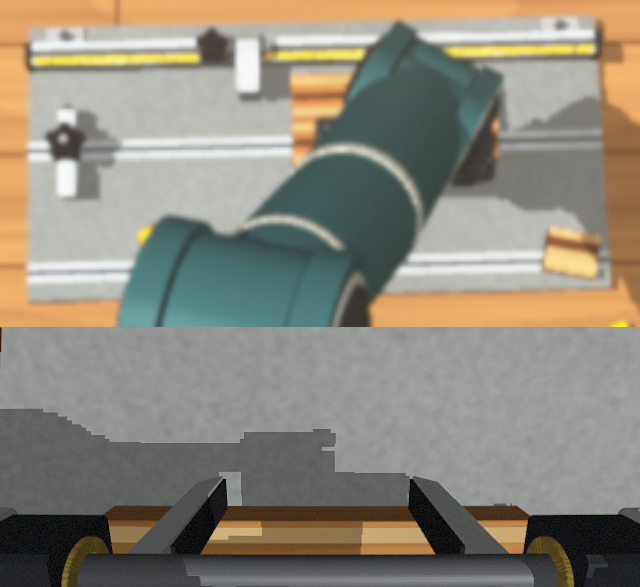

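The panel's near edge sits evenly against both fingertips (wrist view, columns 225 and 412), and a gap to the fence remains. I'll continue slowly.

Emit:
apply_moves:
  moves: "1 -0.3 0 0 0 0 0; 1 -0.6 0 0 0 0 0; 1 -0.9 0 0 0 0 0; 1 -1.2 0 0 0 0 0; 1 -1.2 0 0 0 0 0"

```text
time_s: 8.45
eef_pos: [0.4755, -0.1259, 0.0335]
tool_rot: [0.0, -0.011, 1.0, -0.0]
contact_force: [0.3, 1.5, -0.6]
width: 1.001
grip_force: 0.3
```

Emit:
apply_moves:
  moves: "1 -0.2 0 0 0 0 0; 1 -0.4 0 0 0 0 0; 1 -0.5 0 0 0 0 0; 1 -0.5 0 0 0 0 0"

```text
time_s: 8.85
eef_pos: [0.4775, -0.1258, 0.033]
tool_rot: [-0.003, -0.011, 1.0, 0.001]
contact_force: [-19.1, 0.6, 15.9]
width: 0.999
grip_force: 9.7
```

It is against the fence. I'll back off, rise, and turn 90° towards the panel's right end.

Emit:
apply_moves:
  moves: "1 0.5 0 0 0 0 0; 1 1.5 0 0 0 0 0; 1 2.5 0 0 0 0 0; 1 2.5 0 -3 0 0 0; 1 2.5 0 -7 0 0 0; 1 2.5 0 -12 0 0 0; 1 2.5 0 -17 0 0 0; 1 2.5 0 -22 0 0 0; 1 2.5 0 -22 0 0 0"

```text
time_s: 9.75
eef_pos: [0.4572, -0.127, 0.259]
tool_rot: [0.005, -0.011, 1.0, 0.0]
contact_force: [1.4, 0.8, -0.4]
width: 0.996
grip_force: 0.0
```

```bash
python3 - <<'E'
from h import *
o=observe(); print(o["eef_pos"],o["joints"],plan(o,[0.539,-0.30,0.26],181.2),plan(o,[0.539,-0.30,0.26],1.2))
w=grab_frame("wrist"); p=camera_params("wrist"); np.save("w5.npy",w)
hsv=cv2.cvtColor(w,cv2.COLOR_RGB2HSV)
m=((hsv[...,1]>70)&(hsv[...,0]<22)).astype(np.uint8)*255
save("w5.png",w)
E
```

```text
[ 0.45721325 -0.12703251  0.25904198] [-0.32678464  0.09723107  0.57472535  1.94052072 -0.06188361  1.11133025
  1.86561416] (array([ -7.79605971, -17.47278066,  -0.02830071]), array([ -0.40272021,   0.4247159 , -89.93647763])) (array([ -7.79605971, -17.47278066,  -0.02830071]), array([ 0.42484318,  0.4028409 , 90.06213882]))
```

View pics/w5.png

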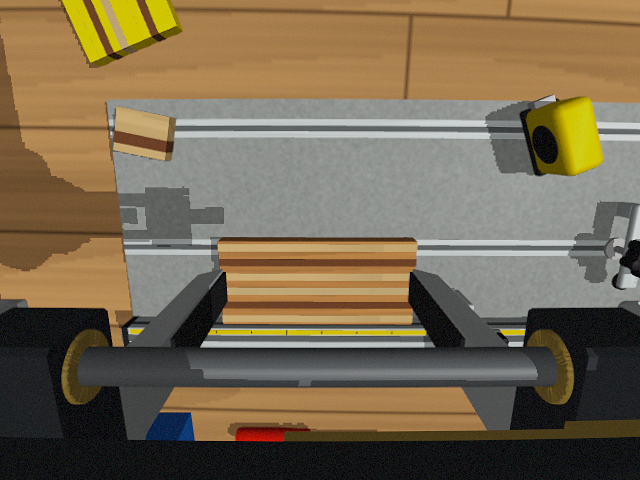

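The panel's far edge (row 323) runs parallel to the fence, and the stop, tape and offcut are where they were. Joint 7 allows only the +90° turn.

Emit:
apply_moves:
  moves: "0.5 -2 -3 0 0 0 8.5; 0.5 -4 -6 0 0 0 17; 0.5 -6 -9 0 0 0 25.5; 0.5 -7.8 -12 0 0 0 34; 0.5 -7.8 -15 0 0 0 42; 0.5 -7.8 -15 0 0 0 50; 0.5 -7.8 -15 0 0 0 58; 0.5 -7.8 -15 0 0 0 66; 0.5 -7.8 -15 0 0 0 74; 0.5 -7.8 -15 0 0 0 82"

```text
time_s: 10.8
eef_pos: [0.5358, -0.2746, 0.2521]
tool_rot: [-0.001, 0.65, 0.76, -0.0]
contact_force: [-0.2, -1.4, 0.0]
width: 0.495
grip_force: 0.0
```

Emit:
apply_moves:
  moves: "0.5 0 0 0 0 0 8; 0.5 0 0 0 0 0 8; 0.5 0 0 0 0 0 8"

```text
time_s: 11.1
eef_pos: [0.5362, -0.2745, 0.2526]
tool_rot: [-0.0, 0.698, 0.716, -0.0]
contact_force: [-0.3, 0.4, 0.2]
width: 0.501
grip_force: 0.0
```

```bash
python3 - <<'E'
from h import *
o=observe(); print(o["eef_pos"],o["width"],plan(o,[0.539,-0.275,0.033],1.2))
w=grab_frame("wrist"); p=camera_params("wrist"); np.save("w6.npy",w)
np.save("w6p.npy",p,allow_pickle=True); save("w6.png",w)
E
```

```text
[ 0.53620781 -0.27445895  0.25262322] 0.5007309191787914 (array([-0.06283191,  0.30239939, 21.96199161]), array([-0.06445088, -0.00346756,  0.30834886]))
```

View pics/w6.png

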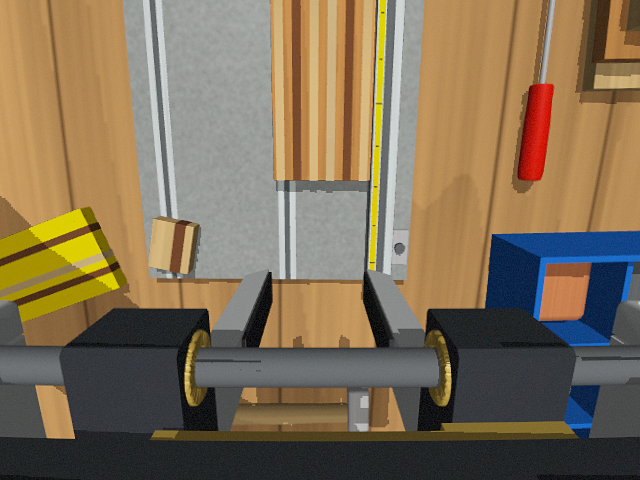

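The panel's right end is at row 181, columns 274–369, with its far edge tight along the fence. The fingers will come down short of it on the bed.

```bash
python3 - <<'E'
from h import *
p=np.load("w6p.npy",allow_pickle=True).item(); w=np.load("w6.npy")
print(onz(p,[[274,181],[369,181],[272,5],[377,5]],0.038))
print("bed end",onz(p,[[150,279],[280,279]],.018), "fence edge", onz(p,[[370,270],[375,120],[379,5]],.048))
E
```

```text
[[ 0.49032557 -0.23803976  0.038     ]
 [ 0.58881599 -0.23544054  0.038     ]
 [ 0.48821528 -0.07320097  0.038     ]
 [ 0.58714503 -0.07055968  0.038     ]]
bed end [[ 0.34271006 -0.35657433  0.018     ]
 [ 0.49487045 -0.35228759  0.018     ]] fence edge [[ 0.59402767 -0.32886245  0.048     ]
 [ 0.58989015 -0.17560378  0.048     ]
 [ 0.58762207 -0.07404894  0.048     ]]
```

Emit:
apply_moves:
  moves: "0.5 0 0.2 4 0 0 0; 0.5 0 0.2 8 0 0 0; 0.5 0 0.2 12 0 0 0; 0.5 0 0.2 15 0 0 0; 0.5 0 0.2 17.5 0 0 0; 0.5 0 0.2 19 0 0 0; 0.5 0 0.2 20 0 0 0; 0.5 0 0.2 20.5 0 0 0; 0.5 0 0.2 20.5 0 0 0"

```text
time_s: 12.05
eef_pos: [0.5388, -0.2747, 0.0487]
tool_rot: [0.0, 0.699, 0.715, 0.0]
contact_force: [-0.3, -0.0, 0.4]
width: 0.502
grip_force: 0.0
```

Emit:
apply_moves:
  moves: "0.5 0 0 0.5 0 0 0; 0.5 0 0 1 0 0 0; 0.5 0 0 1.5 0 0 0; 0.5 0.6 0 1.5 0 0 0; 0.5 1.2 0 1.5 0 0 0; 0.5 1.8 0 1.5 0 0 0; 0.5 2.3 0 1.5 0 0 0; 0.5 2.8 0 1.5 0 0 0; 0.5 3.3 0 1.5 0 0 0; 0.5 3.8 0 1.5 0 0 0"

```text
time_s: 13.05
eef_pos: [0.5378, -0.2366, 0.0337]
tool_rot: [0.0, 0.699, 0.715, -0.0]
contact_force: [0.2, -2.8, 0.2]
width: 0.502
grip_force: 1.4
```

Emit:
apply_moves:
  moves: "0.5 0.5 0 0 0 0 0; 0.5 1 0 0 0 0 0; 0.5 1.4 0 0 0 0 0; 0.5 1.7 0 0 0 0 0; 0.5 2 0 0 0 0 0; 0.5 2 0 0 0 0 0"

```text
time_s: 13.65
eef_pos: [0.5374, -0.2162, 0.0335]
tool_rot: [-0.0, 0.699, 0.715, 0.0]
contact_force: [1.1, -2.1, 1.8]
width: 0.503
grip_force: 0.9
```

Emit:
apply_moves:
  moves: "0.5 0.2 0 0 0 0 0; 0.5 0.4 0 0 0 0 0; 0.5 0.4 0 0 0 0 0"

```text
time_s: 13.95
eef_pos: [0.5372, -0.2124, 0.0335]
tool_rot: [-0.0, 0.699, 0.715, -0.0]
contact_force: [0.2, -2.9, 2.0]
width: 0.5
grip_force: 1.2
```

Emit:
apply_moves:
  moves: "0.5 0.1 0 0 0 0 0; 0.5 0.2 0 0 0 0 0; 0.5 0.2 0 0 0 0 0"

```text
time_s: 14.25
eef_pos: [0.537, -0.2112, 0.0335]
tool_rot: [0.0, 0.699, 0.715, -0.0]
contact_force: [0.4, -6.4, 0.0]
width: 0.499
grip_force: 3.3
```

Emit:
apply_moves:
  moves: "0.5 0.05 0 0 0 0 0; 0.5 0.1 0 0 0 0 0; 0.5 0.1 0 0 0 0 0"

```text
time_s: 14.55
eef_pos: [0.5367, -0.211, 0.0335]
tool_rot: [0.001, 0.7, 0.714, -0.001]
contact_force: [-0.7, -10.5, -1.1]
width: 0.499
grip_force: 5.4
```

The force rose to 10 N with no motion, so the panel is on the stop. I'll back off, rise, and inspect.

Emit:
apply_moves:
  moves: "0 -0.5 0 0 0 0 0; 0 -1.5 0 0 0 0 0; 0 -2.5 0 0 0 0 0; 0 -2.5 0 -4 0 0 0; 0 -2.5 0 -9 0 0 0; 0 -2.5 0 -14 0 0 0; 0 0 0 -19 0 0 0; 0 5 0 -22 0 0 0; 0 10 0 -22 0 0 0; 0 15 0 -22 0 0 0"

```text
time_s: 15.55
eef_pos: [0.5343, -0.0703, 0.2545]
tool_rot: [0.0, 0.7, 0.714, 0.001]
contact_force: [2.1, 0.9, -0.7]
width: 0.003
grip_force: 0.0
```

Emit:
apply_moves:
  moves: "0 3 0 0 0 0 0; 0 3 0 0 0 0 0"

```text
time_s: 15.75
eef_pos: [0.5337, -0.0368, 0.2531]
tool_rot: [-0.001, 0.697, 0.717, 0.0]
contact_force: [-0.2, 0.7, -0.3]
width: 0.006
grip_force: 0.0
```

```bash
python3 - <<'E'
from h import *
o=observe(); print(o["eef_pos"],o["time_s"],plan(o,[0.455,-0.10,0.034],1.3))
w=grab_frame("wrist"); p=camera_params("wrist"); np.save("w7.npy",w)
np.save("w7p.npy",p,allow_pickle=True); save("w7.png",w)
E
```

```text
[ 0.53366197 -0.03681129  0.25310934] 15.75 (array([-6.12240299, -8.03191239, 21.90659206]), array([-0.02473156, -0.07292995,  0.31624653]))
```

View pics/w7.png

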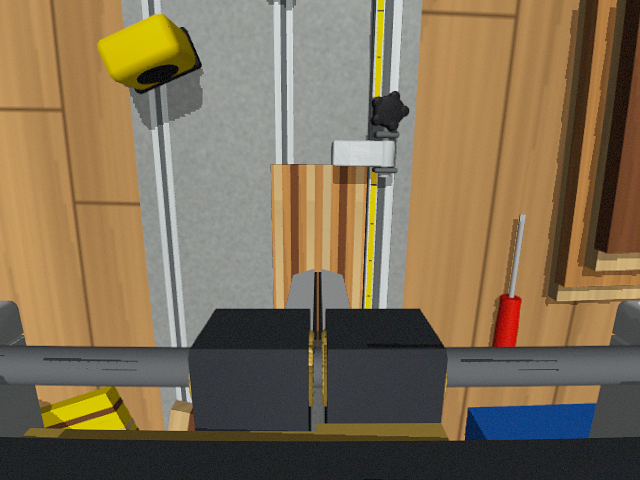

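The panel's left end meets the stop plate (row 165, columns 332–368) and its far edge runs along the fence. For certainty I'll do one more gentle press toward the fence, then a light one on the end.

Emit:
apply_moves:
  moves: "0 -2 -3 0 0 0 0; 0 -4 -6 0 0 0 0; 0 -6 -9 0 0 0 0; 0 -6 -9 5 0 0 0; 0 -6 -9 10 0 0 0; 0 -6 -9 14 0 0 0; 0 -6 -9 17 0 0 0; 0 -6 -9 19 0 0 0; 0 -6 -9 20 0 0 0; 0 -6 -9 20 0 0 0"

```text
time_s: 16.8
eef_pos: [0.4443, -0.1043, 0.0527]
tool_rot: [-0.0, 0.7, 0.714, -0.001]
contact_force: [0.4, -0.1, 0.3]
width: 0.006
grip_force: 0.0
```

Emit:
apply_moves:
  moves: "0 0 0 0.6 0 0 0; 0 0 0 1.2 0 0 0; 0 0 0 1.8 0 0 0; 0 0 0.5 1.8 0 0 0; 0 0 1 1.8 0 0 0; 0 0 1.5 1.8 0 0 0; 0 0 2 1.8 0 0 0; 0 0 2.3 1.8 0 0 0; 0 0 2.6 1.8 0 0 0; 0 0 2.6 1.8 0 0 0"

```text
time_s: 17.8
eef_pos: [0.4712, -0.1025, 0.0353]
tool_rot: [0.0, 0.699, 0.715, -0.0]
contact_force: [-1.0, 0.5, 0.0]
width: 0.004
grip_force: 0.0
```

Emit:
apply_moves:
  moves: "0 0 0.2 0 0 0 0; 0 0 0.4 0 0 0 0; 0 0 0.5 0 0 0 0; 0 0 0.5 0 0 0 0"

```text
time_s: 18.2
eef_pos: [0.4744, -0.1024, 0.035]
tool_rot: [-0.001, 0.699, 0.715, -0.001]
contact_force: [-9.1, 0.7, 8.1]
width: 0.003
grip_force: 4.8
```

Emit:
apply_moves:
  moves: "0 0 -1 0 0 0 0; 0 0 -2 0 0 0 0; 0 0 -2 -4 0 0 0; 0 0 -2 -8 0 0 0; 0 -4 0 -10 0 0 0; 0 -8 3 -10 0 0 0; 0 -12 6 -10 0 0 0; 0 -15 8.8 -10 0 0 0; 0 -15 8.8 -7 0 0 0; 0 -15 8.8 -4 0 0 0"

```text
time_s: 19.2
eef_pos: [0.567, -0.2518, 0.0745]
tool_rot: [0.001, 0.7, 0.714, 0.0]
contact_force: [0.2, 1.1, 0.2]
width: 0.003
grip_force: 0.0
```

Emit:
apply_moves:
  moves: "0 0 0 1 0 0 0; 0 0 0 2 0 0 0; 0 0 0 2.6 0 0 0; 0 0 0 3.2 0 0 0; 0 0 0 3.7 0 0 0; 0 0 0 4 0 0 0; 0 0.6 0 4 0 0 0; 0 1.2 0 4 0 0 0; 0 1.8 0 4 0 0 0; 0 2.4 0 4 0 0 0"

```text
time_s: 20.2
eef_pos: [0.5667, -0.2256, 0.0354]
tool_rot: [0.0, 0.699, 0.715, 0.0]
contact_force: [0.3, -0.3, 1.0]
width: 0.008
grip_force: 0.0
```

Emit:
apply_moves:
  moves: "0 0.5 0 0 0 0 0; 0 1 0 0 0 0 0; 0 1.3 0 0 0 0 0; 0 1.5 0 0 0 0 0; 0 1.5 0 0 0 0 0"

```text
time_s: 20.7
eef_pos: [0.5663, -0.2113, 0.0352]
tool_rot: [0.0, 0.699, 0.715, -0.0]
contact_force: [0.3, -0.0, -0.1]
width: 0.009
grip_force: 0.0
```

Emit:
apply_moves:
  moves: "0 0.1 0 0 0 0 0; 0 0.2 0 0 0 0 0; 0 0.25 0 0 0 0 0; 0 0.25 0 0 0 0 0"

```text
time_s: 21.1
eef_pos: [0.566, -0.2105, 0.0355]
tool_rot: [0.001, 0.7, 0.714, -0.001]
contact_force: [0.4, -7.5, -1.3]
width: 0.003
grip_force: 3.7
```

Seated on both faces. I'll retreat with the hand clear and do a last check.

Emit:
apply_moves:
  moves: "0 -0.5 0 0 0 0 0; 0 -1.5 0 0 0 0 0; 0 -2.5 0 0 0 0 0; 0 -2.5 0 -4 0 0 0; 0 -2.5 0 -9 0 0 0; 0 -2.5 0 -14 0 0 0; 0 0 0 -19 0 0 0; 0 5 0 -22 0 0 0; 0 10 0 -22 0 0 0; 0 15 -3 -22 0 0 0"

```text
time_s: 22.1
eef_pos: [0.5427, -0.0746, 0.2559]
tool_rot: [0.001, 0.699, 0.715, 0.0]
contact_force: [0.6, 0.5, 1.2]
width: 0.006
grip_force: 0.0
```

Emit:
apply_moves:
  moves: "0 5 0 0 0 0 0; 0 6 0 0 0 0 0; 0 6 0 0 0 0 0"

```text
time_s: 22.4
eef_pos: [0.5402, -0.0144, 0.2549]
tool_rot: [-0.0, 0.698, 0.716, 0.0]
contact_force: [-0.6, -1.0, -0.2]
width: 0.008
grip_force: 0.0
```

```bash
python3 - <<'E'
from h import *
o=observe(); print(o["eef_pos"],o["time_s"],o["contact_force"])
w=grab_frame("wrist"); s=grab_frame("scene"); t=grab_frame("top")
a=cv2.resize(w[100:320,220:440],(400,400),interpolation=cv2.INTER_CUBIC); b=cv2.resize(s[160:360,180:440],(400,308),interpolation=cv2.INTER_CUBIC)
c=np.zeros((400,800,3),np.uint8); c[:,:400]=a; c[:308,400:]=b
save("fin.png",c)
E
```

```text
[ 0.54019199 -0.01441793  0.25494684] 22.4 [-0.5728227  -0.95916361 -0.20437653]
```

View pics/fin.png

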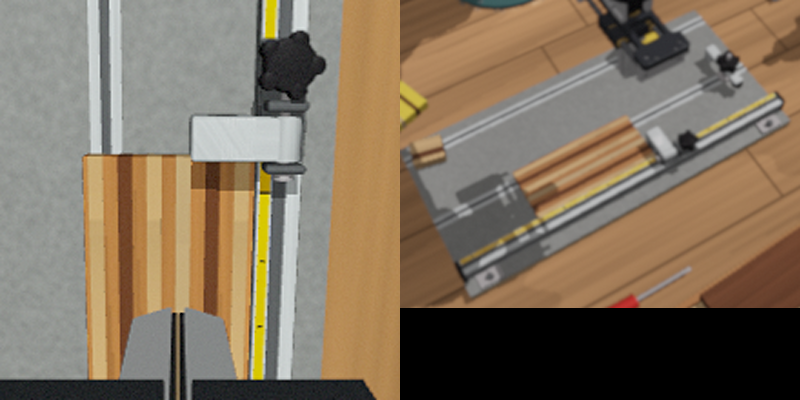

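The panel sits in the corner: its end is at the stop plate (crop row ~158), its far edge lies along the fence, the arm is fully down and the hand is clear.

```bash
python3 -c "
from bench import close_job; print(close_job())"
```

```text
the job is handed in; nothing more can be done
None
```

The job is handed in with the stop down, the panel flush to the fence and against the stop, and the hand clear at 22 s; but one overly fast descent hit the bed at about 166 N, over the 120 N wrist limit, so it may be judged a fail.

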